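Bench supply to full output

TASK

Bring the bench unit with the flat plate lever to full output: with the fingertips push its lever along the slot, past the half-way detent, right up to the far stop, then press the round button on the same unit fully down and let it go. Push only, do not pinch the lever; leave the ball-lever unit's lever and button and all the loose things on and around the units where they are, and do not press the button before the lever is at its far stop.

Things in the scene. Friction and masses are not known exactly. Their poses are not given: they have to be found in the camera images.
- supply: fixed grey bench unit, 170 (x) x 210 (y) x 75 mm high. Origin: centre of its underside, on the table; z up; x points from its dark front panel to its back, y along the lever slot. Its flat top is at z = 75 mm. This one carries the plate lever. The slot's line is at x = -20 mm; the lever plate's centre is at (-20, -45 + lever value, 103) mm.
- lever (a joint): travel of the plate lever along the supply's +y, in m: 0 is the off end, about 0.035 to 0.043 the half-way detent (going into it takes about 5 N), 0.060 the far stop. It starts short of the detent and stays where it is left by friction (about 1.5 N); moving out of the detent towards the far stop takes about 12 N, then it is drawn on to the stop and stays.
- lever_plate (a point): centre of the plate lever's upright black plate: 62 mm wide (along the unit's x), 10 mm thick (along the unit's y), 36 mm high, its lower edge 10 mm and upper edge 46 mm above the unit's top. Axes as the unit's.
- start (a joint): travel of the supply's round grey push button in m: 0 up, 0.006 fully down (sprung, about 5 N), returns when let go.
- start_top (a point): centre of the top face of the supply's round grey button (28 mm across), which stands in a black housing on the unit's top at x = 45, y = 62 mm in the unit's frame; it is pressed straight down.
- source: fixed grey bench unit, 170 (x) x 210 (y) x 75 mm high. Origin: centre of its underside, on the table; z up; x points from its dark front panel to its back, y along the lever slot. Its flat top is at z = 75 mm. It looks like the other unit but its lever is a ball on a stem: to be left alone.
- ball (a point): centre of the 26 mm black ball of the other unit's lever, 34 mm above that unit's top; slides along the unit's y. Leave alone.
- other (a joint): travel of the other unit's push button in m, 0 up. Leave alone.
- adapter: loose upright brass connector, 18 mm across, 26 mm high, on the front left corner of the supply's top, about (-62, 78) mm in its frame; origin at its underside. Leave alone.
- cap: loose aluminium cap, 24 mm across, 24 mm high, on the front left corner of the ball-lever unit's top; origin at its underside. Leave alone.
- cell: loose upright steel battery cell, 33 mm across, 61 mm high, on the table between the units; origin at its underside. Leave alone.
- jar: loose clear jar, 60 mm across, 85 mm high, behind the units; origin at its underside. Leave alone.
- mug: loose white mug, 80 mm across, 90 mm high, behind and to the left; origin at its underside. Leave alone.
- driver: loose screwdriver, 180 mm long, lying to the left of the units. Leave alone.
- case: loose yellow case, 130 x 90 x 45 mm, to the right; origin at its underside. Leave alone.

How it is judged (in metres and radians):
On the way, in this order (a step that is already met when the one before it is completed fails the run):
1. the plate lever is at its far stop (value of joint lever above 0.056 m), for 0.2 s.
2. the button of the same unit is pressed fully down with the lever at the far stop (value of joint start above 0.0045 m and value of joint lever above 0.056 m), for 0.05 s.
At the end, for the whole second after the job is handed in: The plate lever rests within 4 mm of its far stop, the supply's button has been pressed after that and is up again (within 1.5 mm), the ball lever is within 6 mm of where it was, the other button is up, and the loose things are within 20 mm of where they were (value of joint lever above 0.056 m and value of joint each of start, other below 0.0015 m and not (distance of ball from where it was at the start of the episode above 0.006 m) and not (distance of adapter from where it was at the start of the episode above 0.02 m) and not (distance of cap from where it was at the start of the episode above 0.02 m) and not (distance of cell from where it was at the start of the episode above 0.02 m) and not (distance of jar from where it was at the start of the episode above 0.02 m) and not (distance of mug from where it was at the start of the episode above 0.02 m) and not (distance of driver from where it was at the start of the episode above 0.02 m) and not (distance of case from where it was at the start of the episode above 0.02 m)); the robot touches nothing.
It fails at once if the supply's button is pressed before the lever is at its far stop (value of joint start above 0.003 m and value of joint lever below 0.05 m).
It fails at once if the lever is pinched (fingers press on both of its faces, or on both of its side edges, at once) ((contact force between the fingers and lever_c1 above 1 N and contact force between the fingers and lever_c2 above 1 N) or (contact force between the fingers and lever_c3 above 1 N and contact force between the fingers and lever_c4 above 1 N)).
It fails at once if the ball lever is moved (distance of ball from where it was at the start of the episode above 0.006 m).
It fails at once if the other unit's button is pressed (value of joint other above 0.003 m).
It fails at once if a loose thing is pushed away or lifted (distance of any of adapter, cap, cell, jar, mug, driver, case from where it was at the start of the episode above 0.02 m).
It also fails if it takes over 45 s, if anything falls off the work surface, if the arm or the gripper's body presses on something with over 40 N, if the wrist force passes 120 N, or if a joint passes its speed limit or range.

ROBOT

A 6-joint arm with a two-finger parallel gripper is mounted at the origin on the work surface. World frame = base frame: x ahead of the robot, y to its left, z up, the work surface at z = 0. Lengths are in mm, angles in rad, forces in N, time in s.
With the tool pointing down it reaches from about 275 to 1000 mm from the base axis. Payload 8.4 kg.
Tool frame: the origin (TCP) lies at the very end of the fingers, on their centre line; the grasp point (between the pads) lies 19 mm behind it; z points along the fingers, x is the direction in which the jaws open and shut, and the axes are right-handed (so a half turn about z gives the same grasp; the last joint's range is limited). The gripper opens to 85 mm and grips with 20 to 120 N. Pads are 22 mm wide; open, the fingers measure 114 mm over their backs; the gripper's body (76 mm by 85 mm) begins 54 mm behind the grasp point. The pads swing forward as they close: fully open they stand 13 mm farther back than shut.
Start: joints at [1.154, 0.353, 1.633, -0, 1.155, -0.002], TCP at [251.878, 572.001, 231.281] pointing down, gripper open.
Joint ranges: [-2.63, 2.63], [-0.92, 2.1], [0.06, 2.66], [-1.3, 4.44], [0, 2.69], [-3.02, 3.02]. Speed limits (rad/s): [2.22, 2.22, 2.79, 3.14, 3.14, 3.14].

INTERFACE

Orientations are given as [roll, pitch, yaw] about the fixed x, y, z axes, in that order (R = Rz(yaw) Ry(pitch) Rx(roll)).
In Python, from rig import r gives the robot as it stands.
- The arm moves only by the tool arm_command, never from a script. Its argument "targets" is a list of rows, each a list of 6 numbers: the shift along the tool's x, y, z in m, then the turn, a rotation vector about the tool's x, y, z in rad. A call has 1 to 20 rows; each row shifts and turns the commanded pose from where the row before left it, along the tool's axes as they then stand; what a row does not reach is not made up. A row lasts 1/12 s, in which the tool goes at most 41.7 mm and 7.16 degrees, less where a joint would pass 70% of its speed; a pose out of reach is approached as far as the arm can. A call is refused whole if a number of a shift passes 0.0417 or a number of a turn 0.125, either way. A call with a gripper value outside its range is refused whole. "fingers" is the finger opening in m, from 0 to 0.0854, set as the call begins (left out, the last holds). The fingers move at their own pace and stop on an object; "squeeze" is the grip in N (left out, the last holds). Time passes only in rows, so rows that do not move let the fingers close. It gives the time, the measured TCP pose, the force and the opening at its end, in the units of the state.
- r.sense(): the state, without advancing time (a new reading comes with each control period).
- r.grab_frame(name): name is "side" or "top"; returns a dict with "image" (400x640x3 uint8, blue, green, red), "fx", "fy", "cx", "cy" (pixels), "xyz" and "orientation" of the camera in the world. Camera axes: x right, y down, z forward; pixel columns grow to the right and rows downward; lengths in mm; the calibration is good to about 2 mm. A picture is of the moment at which its call begins. There is no depth.
- r.sign_off(): hands the job in, once; it reports no verdict.
The state is a dict: "clock": time; "qpos": joint angles; "qvel": joint speeds; "joint_efforts": joint torques, N m; "eef_pos": TCP position; "tcp_rot": TCP orientation; "contact_force": force on the tool from outside, world axes, zero at the start; "wrist_torque": the same for the moment, N m; "opening": opening from 0.0 (shut) to 1.0 (fully open).
Only numpy, scipy, OpenCV 4.12 (cv2) and the standard library are available. Lean on these libraries where they do the work, as an engineer would, in place of code of your own. Each camera call takes 0.05 s, during which the arm holds its last target.

## Working session

There is one attempt and no reset: what is moved stays moved. The work goes in short steps, Python scripts to look and compute and a tool call to move; the robot and the scene stay as the last step left them, time stands still between calls to the robot, and variables do not carry over. Pictures are saved under pics/ and viewed, and the job is handed in when it is done.

Besides the shell and the picture viewer there is one more tool, called after "Call:" in YAML: its name, and indented under it one key for each argument. arm_command: Moves the arm, as the interface text tells. Its arguments: {"type":"object","properties":{"targets":{"type":"array"},"fingers":{"type":"number"},"squeeze":{"type":"number"}},"required":["targets"]}

```bash
ls; mkdir -p pics
python3 - <<'E'
from rig import r
import cv2
s=r.sense();print(s)
for n in("side","top"):
    f=r.grab_frame(n);cv2.imwrite(f"pics/{n}0.png",f["image"]);print(n,{k:v for k,v in f.items() if k!="image"})
E
```

```text
pics
{'clock': 0.0, 'qpos': array([ 1.15361058e+00,  3.53657722e-01,  1.63414779e+00,  4.94551998e-06,
        1.15521085e+00, -2.41148823e-03]), 'qvel': array([1.75459964e-03, 3.49710014e-05, 1.15246814e-03, 6.25130137e-04,
       1.04587335e-03, 5.22627811e-04]), 'joint_efforts': array([-2.71899160e-03, -6.05241323e+01, -3.42074955e+01, -8.85878148e-05,
        9.03690961e-03, -1.09609380e-05]), 'eef_pos': array([251.671738  , 571.55555894, 230.54986682]), 'tcp_rot': array([-3.14158470e+00,  1.42369335e-03,  1.15602008e+00]), 'contact_force': array([ 0.06284255, -0.00847918, -0.14754723]), 'wrist_torque': array([ 0.03448374, -0.01069223, -0.0834592 ]), 'opening': 1.00173624237695}
side {'fx': 399.5723017754224, 'fy': 399.5723017754224, 'cx': 308.64654014253045, 'cy': 203.47589861075323, 'xyz': array([275.68944188, 667.41168076, 792.61467512]), 'orientation': array([-2.29456373, -0.02084681, -2.68857105])}
top {'fx': 503.9886908721489, 'fy': 503.9886908721489, 'cx': 316.6456530978106, 'cy': 196.39283180232792, 'xyz': array([ 504.12719631,  -46.70604161, 1567.30749478]), 'orientation': array([-3.06827129,  0.00485421, -1.54092438])}
```

View pics/side0.png

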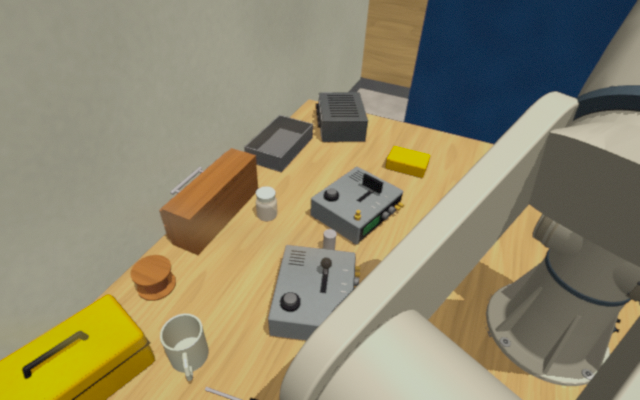

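View pics/top0.png

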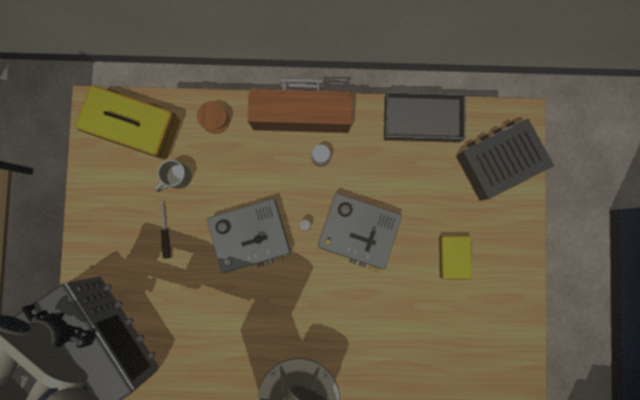

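The plate-lever unit (supply) is the right-hand one: around (360,230) in the top view and (357,203) in the side view. The ball-lever unit is at (250,235) in top. I'll zoom in on both views.

Run:
```python
import cv2,numpy as np
t=cv2.imread("pics/top0.png")[180:280,310:410]
t=cv2.convertScaleAbs(t,alpha=1.6)
a=cv2.resize(t,None,fx=6,fy=6,interpolation=cv2.INTER_CUBIC)
cv2.imwrite("pics/topz.png",a)
s=cv2.imread("pics/side0.png")[155:250,300:420]
cv2.imwrite("pics/sidez.png",cv2.resize(s,None,fx=6,fy=6,interpolation=cv2.INTER_CUBIC))
```

```text
(no output)
```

View pics/topz.png

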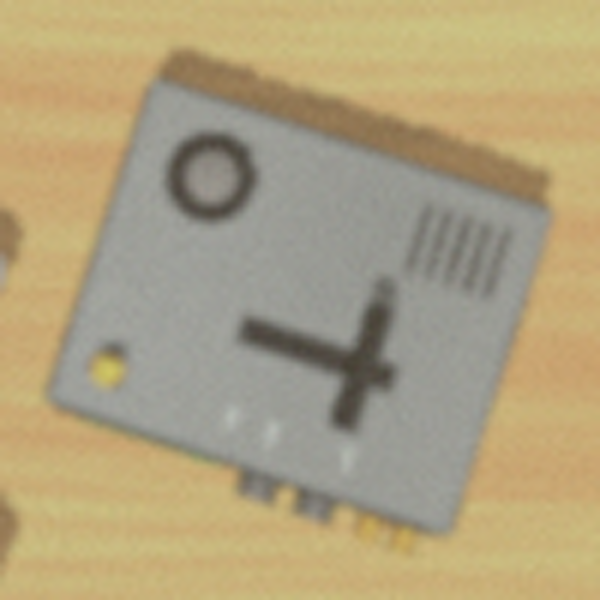

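View pics/sidez.png

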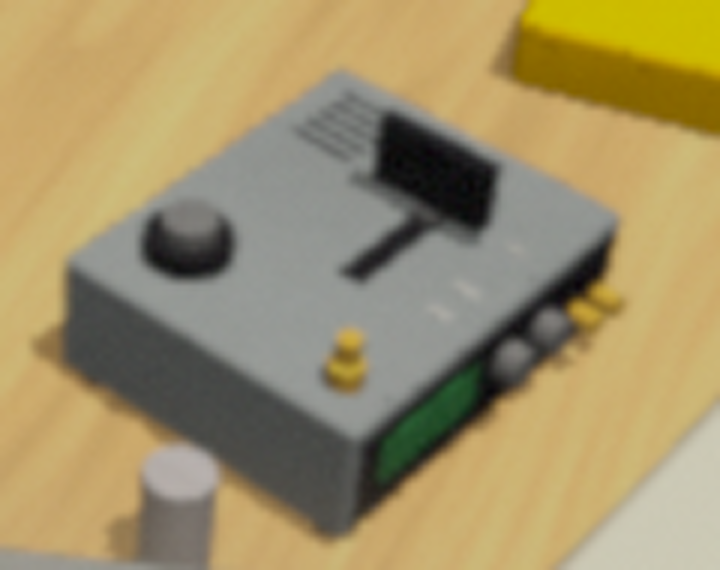

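Top zoom: unit top corners at about (155,85), (550,205), (450,535), (50,405); button (210,178); plate (365,355) and adapter (107,370). I'll measure the pose from the top-face contour and cross-check it against the side view.

```bash
cat > h.py <<'E'
import numpy as np,cv2
from scipy.spatial.transform import Rotation as R
def ray(f,uv,z):
    Rm=R.from_euler('xyz',f["orientation"]).as_matrix()
    uv=np.atleast_2d(uv).astype(float)
    d=np.c_[(uv[:,0]-f["cx"])/f["fx"],(uv[:,1]-f["cy"])/f["fy"],np.ones(len(uv))]@Rm.T
    return f["xyz"]+d*((z-f["xyz"][2])/d[:,2])[:,None]
def proj(f,P):
    Rm=R.from_euler('xyz',f["orientation"]).as_matrix()
    c=(np.atleast_2d(P)-f["xyz"])@Rm
    return np.c_[c[:,0]/c[:,2]*f["fx"]+f["cx"],c[:,1]/c[:,2]*f["fy"]+f["cy"]]
E
python3 - <<'E'
from rig import r
from h import *
ft=r.grab_frame("top");fs=r.grab_frame("side")
im=ft["image"]; hsv=cv2.cvtColor(im,cv2.COLOR_BGR2HSV)
m=((hsv[...,1]<45)&(hsv[...,2]>75)).astype(np.uint8)
roi=np.zeros_like(m);roi[183:275,314:408]=1
m=cv2.morphologyEx(m*roi,cv2.MORPH_CLOSE,np.ones((9,9)))
m=cv2.morphologyEx(m,cv2.MORPH_OPEN,np.ones((7,7)))
c=max(cv2.findContours(m,0,2)[0],key=cv2.contourArea)
rect=cv2.minAreaRect(c);print(rect)
P=ray(ft,cv2.boxPoints(rect)+0.0,75);print(P.round(1))
print([np.linalg.norm(P[i]-P[(i+1)%4]).round(1) for i in range(4)])
cen=P.mean(0)
# y axis: from zoom: right->left (adapter side)
e=[(P[(i+1)%4]-P[i]) for i in range(4)]
e=max(e,key=np.linalg.norm)
y=e/np.linalg.norm(e); y=y if y[1]>0 else -y
yaw=np.arctan2(-y[0],y[1]);print("yaw",yaw,"cen",cen)
def W(x,yy,z):return cen*[1,1,0]+[x*np.cos(yaw)-yy*np.sin(yaw),x*np.sin(yaw)+yy*np.cos(yaw),z]
# check
z=lambda u,v:np.array([310+(u-2.5)/6,180+(v-2.5)/6])
for n,uv,h in(("button",z(210,178),105),("adapter",z(107,370),101),("plate",z(365,355),121),("slotL",z(242,330),75)):
    p=ray(ft,uv,h)[0];d=p-cen;print(n,p.round(1),"unit",(d[0]*np.cos(yaw)+d[1]*np.sin(yaw)).round(1),(-d[0]*np.sin(yaw)+d[1]*np.cos(yaw)).round(1))
for f,nm in((ft,"top"),(fs,"side")):
    v=f["image"].copy();v=cv2.resize(v,None,fx=6,fy=6,interpolation=cv2.INTER_CUBIC)
    for a,b,h in[(85,105,75),(85,-105,75),(-85,-105,75),(-85,105,75),(45,62,100),(-62,78,101),(-20,-45,121),(-20,15,121),(-51,-45,121),(11,-45,121)]:
        q=proj(f,W(a,b,h))[0]*6+2.5
        cv2.circle(v,tuple(int(k) for k in q),4,(0,0,255),-1)
    v=v[1080:1680,1860:2460] if nm=="top" else v[930:1500,1800:2520]
    cv2.imwrite(f"pics/{nm}chk.png",v)
E
```

```text
((359.0500183105469, 232.35003662109375), (70.518798828125, 60.715736389160156), 18.43494987487793)
[[ 455.1  -39.    75. ]
 [ 627.   -90.9   75. ]
 [ 566.7 -290.5   75. ]
 [ 396.  -237.2   75. ]]
[np.float64(179.5), np.float64(208.5), np.float64(178.8), np.float64(206.8)]
yaw -0.29353928258561895 cen [ 511.18388024 -164.42364818   75.        ]
button [ 576.3 -118.6  105. ] unit 49.0 62.7
adapter [482.2 -71.5 101. ] unit -54.6 80.6
plate [ 493.3 -193.8  121. ] unit -8.6 -33.3
slotL [ 503.4 -137.7   75. ] unit -15.2 23.3
```

View pics/topchk.png

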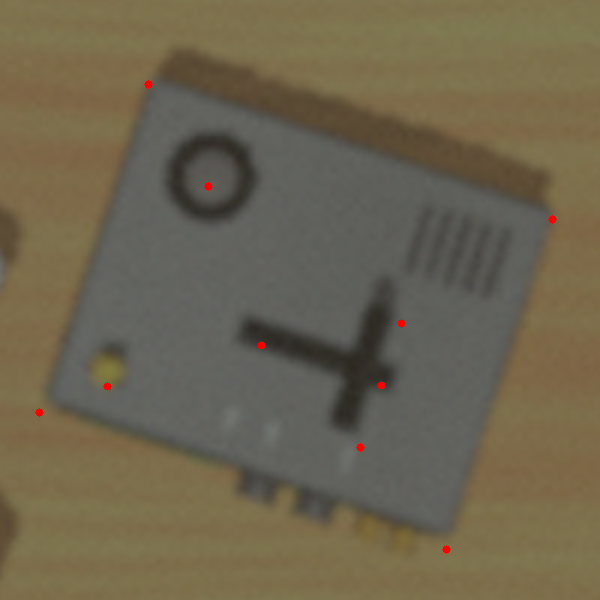

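View pics/sidechk.png

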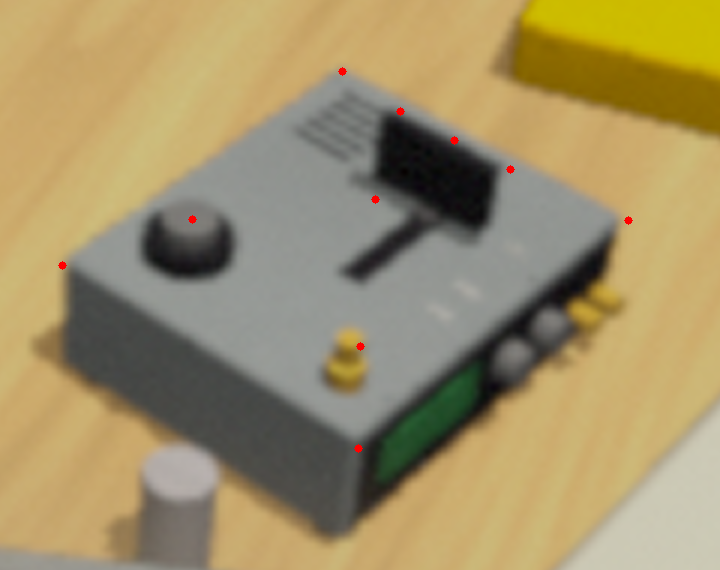

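The knobs on the front biased the rectangle by about 4–5 mm (179 vs 170 mm, and the overlaid corners miss). I'll redo it from corners of the top face alone, using both views.

```bash
cat >> h.py <<'E'
def rigid(A,B):
    a,b=A.mean(0),B.mean(0);H=(A-a).T@(B-b);yaw=np.arctan2(H[0,1]-H[1,0],H[0,0]+H[1,1])
    c,s=np.cos(yaw),np.sin(yaw);M=np.array([[c,-s],[s,c]]);t=b-M@a
    return t,yaw,np.linalg.norm(A@M.T+t-B,axis=1)
E
python3 - <<'E'
from rig import r
from h import *
ft=r.grab_frame("top");fs=r.grab_frame("side")
zt=lambda a:np.c_[310+(np.array(a)[:,0]-2.5)/6,180+(np.array(a)[:,1]-2.5)/6]
zs=lambda a:np.c_[300+(np.array(a)[:,0]-2.5)/6,155+(np.array(a)[:,1]-2.5)/6]
# top-face corners: BL BR FR FL
M=np.array([[85,105],[85,-105],[-85,-105],[-85,105]],float)
T=ray(ft,zt([(155,84),(551,207),(450,536),(50,403)]),75)[:,:2]
S=ray(fs,zs([(70,264),(342,70),(618,220),(360,444)]),75)[:,:2]
for n,B in(("top",T),("side",S)):print(n,rigid(M,B))
t,yaw,res=rigid(np.r_[M,M],np.r_[T,S]);print(t,yaw,res.round(1))
np.save("pose.npy",[*t,yaw])
c,s=np.cos(yaw),np.sin(yaw);Rm=np.array([[c,-s],[s,c]])
def U(p):return (p[:,:2]-t)@Rm
print("top plate ends/centre @121",U(ray(ft,zt([(382,290),(344,428),(363,359)]),121)).round(1))
print("side plate top edge ends @121, lower edge @85",U(ray(fs,zs([(383,112),(497,163)]),121)).round(1),U(ray(fs,zs([(377,180),(485,228)]),85)).round(1))
for h in(95,100,105):print("btn",h,U(ray(ft,zt([(210,178)]),h)).round(1),U(ray(fs,zs([(190,217)]),h)).round(1))
print("adapter",U(ray(ft,zt([(107,370)]),101)).round(1),U(ray(fs,zs([(350,336)]),101)).round(1))
E
```

```text
top (array([ 515.67248339, -166.62013955]), np.float64(-0.28244913956946477), array([3.78292189, 2.69015939, 2.16504396, 2.7544189 ]))
side (array([ 511.91468651, -165.48071975]), np.float64(-0.29011895932541626), array([3.61888856, 0.46810229, 4.94905102, 1.61575458]))
[ 513.79358495 -166.05042965] -0.28628608025961905 [2.8 3.6 3.4 4.2 5.  2.9 4.5 1.7]
top plate ends/centre @121 [[ 20.1 -30.7]
 [-47.9 -33.4]
 [-13.9 -32.1]]
side plate top edge ends @121, lower edge @85 [[ 13.3 -38.5]
 [-47.  -43.6]] [[  9.1 -34.8]
 [-48.4 -40.9]]
btn 95 [[47.1 62.8]] [[48.1 57.3]]
btn 100 [[46.8 63. ]] [[44.5 62.2]]
btn 105 [[46.5 63.2]] [[40.8 67. ]]
adapter [[-57.   81.8]] [[-57.3  77. ]]
```

Both views now agree to about 3 mm. The button comes out at about (46,62.5) at z≈99 against the nominal (45,62), the adapter is near its nominal spot, and the plate is at y≈-37, so the lever is at about 8 mm. That is short of the detent, as stated.

Plan: shut the fingers and turn the tool so x lies along the unit's x and tool -y is the push direction. Then come down behind the plate's -y face and push.

Call:
arm_command:
  targets:
    - [0,0,0,0,0,0.12]
    - [0,0,0,0,0,0.12]
    - [0,0,0,0,0,0.12]
    - [0,0,0,0,0,0.12]
    - [0,0,0,0,0,0.12]
    - [0,0,0,0,0,0.12]
    - [0,0,0,0,0,0.12]
    - [0,0,0,0,0,0.12]
    - [0,0,0,0,0,0.12]
    - [0,0,0,0,0,0.12]
    - [0,0,0,0,0,0.12]
    - [0,0,0,0,0,0.12]
    - [0,0,0,0,0,0]
  fingers: 0
  squeeze: 20

```text
clock: 1.38
eef_pos: [254.3, 577.3, 239.9]
tcp_rot: [-3.126, -0.002, -0.292]
contact_force: [-0.8, -1.1, 44.3]
opening: 0.001
```

```bash
cat > go.py <<'E'
import sys
from rig import r
from h import *
t=np.array([515.5,-166.3]);yaw=-.286
def shift(x,y,z):
    s=r.sense();c,n=np.cos(yaw),np.sin(yaw)
    g=np.array([t[0]+x*c-y*n,t[1]+x*n+y*c,z])
    d=R.from_euler('xyz',s["tcp_rot"]).as_matrix().T@(g-s["eef_pos"])
    e=s["eef_pos"][:2]-t
    print("t",s["clock"],"tcp",s["eef_pos"].round(1),"rot",s["tcp_rot"].round(3),"unit",(e[0]*c+e[1]*n).round(1),(-e[0]*n+e[1]*c).round(1),"F",s["contact_force"].round(1),"Fu_y",(-s["contact_force"][0]*n+s["contact_force"][1]*c).round(1),"open",round(float(s["opening"]),3),"q",s["qpos"].round(2))
    print("goal",g.round(1),"tool shift mm",d.round(1))
if __name__=="__main__":shift(*map(float,sys.argv[1:4]))
E
python3 go.py -18 -78 231
```

```text
t 1.3833 tcp [254.3 577.3 239.9] rot [-3.126e+00 -2.000e-03 -2.920e-01] unit -460.4 639.7 F [-0.8 -1.1 44.3] Fu_y -1.2 open 0.001 q [ 1.15  0.35  1.62 -0.    1.16  1.45]
goal [ 476.2 -236.1  231. ] tool shift mm [446.3 715.3  -1.5]
```

A 44 N upward force and a 9 mm rise mean that closing the fingers has touched something under the gripper. I'll look before moving sideways.

Run:
```python
from rig import r
import cv2,numpy as np
ft=r.grab_frame("top");fs=r.grab_frame("side")
a=cv2.resize(cv2.convertScaleAbs(ft["image"][260:400,0:200],alpha=1.8),None,fx=4,fy=4)
cv2.imwrite("pics/t1.png",a);cv2.imwrite("pics/s1.png",fs["image"])
print(r.sense()["contact_force"],r.sense()["eef_pos"],r.sense()["joint_efforts"].round(1))
```

```text
[-0.24173981 -1.13806464 43.49570843] [254.30298258 577.30107401 239.85546064] [  0.1 -32.8 -16.4   0.1  -0.5   0.3]
```

View pics/t1.png

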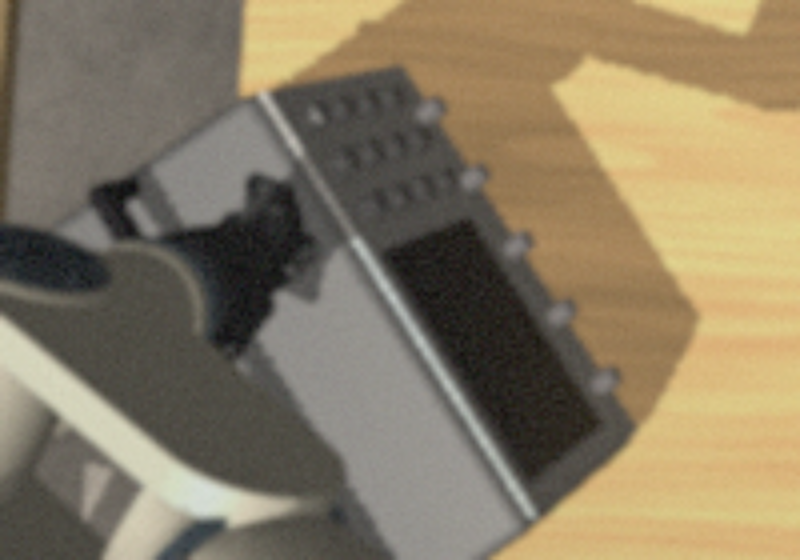

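View pics/s1.png

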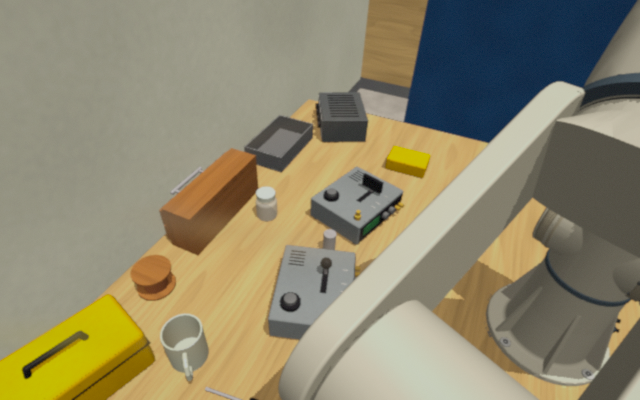

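The gripper stands just above a tall instrument with a handle: its top is around (80,330) in the top view, and the shut fingers swung forward onto it. The loose things haven't moved. I'll lift straight up.

Call:
arm_command:
  targets:
    - [0,0,-0.01,0,0,0]
    - [0,0,-0.015,0,0,0]
    - [0,0,-0.02,0,0,0]
    - [0,0,-0.02,0,0,0]
    - [0,0,-0.02,0,0,0]
    - [0,0,-0.02,0,0,0]
    - [0,0,0,0,0,0]
    - [0,0,0,0,0,0]

```text
clock: 2.15
eef_pos: [252.1, 572.5, 337.4]
tcp_rot: [-3.139, -0.0, -0.284]
contact_force: [-0.4, -0.0, -0.9]
opening: -0.0
```

```bash
python3 go.py -18 -78 336
```

```text
t 2.15 tcp [252.1 572.5 337.4] rot [-3.139 -0.    -0.284] unit -461.1 634.4 F [-0.4 -0.  -0.9] Fu_y -0.2 open -0.0 q [ 1.15  0.27  1.51 -0.    1.36  1.44]
goal [ 476.2 -236.1  336. ] tool shift mm [ 4.417e+02  7.133e+02 -1.000e-01]
```

Call:
arm_command:
  targets:
    - [0.008,0.013,0,0,0,0]
    - [0.014,0.022,0,0,0,0]
    - [0.018,0.029,0,0,0,0]
    - [0.018,0.029,0,0,0,0]
    - [0.018,0.029,0,0,0,0]
    - [0.018,0.029,0,0,0,0]
    - [0.018,0.029,0,0,0,0]
    - [0.018,0.029,0,0,0,0]
    - [0.018,0.029,0,0,0,0]
    - [0.018,0.029,0,0,0,0]
    - [0.018,0.029,0,0,0,0]
    - [0.018,0.029,0,0,0,0]
    - [0.018,0.029,0,0,0,0]
    - [0.018,0.029,0,0,0,0]
    - [0.018,0.029,0,0,0,0]
    - [0.018,0.029,0,0,0,0]
    - [0.018,0.029,0,0,0,0]
    - [0.018,0.029,0,0,0,0]
    - [0.012,0.02,0,0,0,0]
    - [0,0,0,0,0,0]

```text
clock: 3.82
eef_pos: [415.7, -19.8, 335.1]
tcp_rot: [3.14, 0.001, -0.287]
contact_force: [-0.1, 0.1, -0.8]
opening: -0.004
```

```bash
python3 go.py -18 -78 200
```

```text
t 3.8167 tcp [415.7 -19.8 335.1] rot [ 3.14e+00  1.00e-03 -2.87e-01] unit -137.0 112.4 F [-0.1  0.1 -0.8] Fu_y 0.1 open -0.004 q [-0.05 -0.08  1.91 -0.    1.31  0.24]
goal [ 476.2 -236.1  200. ] tool shift mm [119.4 190.  135.3]
```

Call:
arm_command:
  targets:
    - [0.012,0.019,0.01,0,0,0]
    - [0.015,0.024,0.015,0,0,0]
    - [0.015,0.024,0.015,0,0,0]
    - [0.015,0.024,0.015,0,0,0]
    - [0.015,0.024,0.015,0,0,0]
    - [0.015,0.024,0.015,0,0,0]
    - [0.015,0.024,0.015,0,0,0]
    - [0.012,0.018,0.015,0,0,0]
    - [0.005,0.009,0.02,0,0,0]
    - [0,0,0,0,0,0]
    - [0,0,0,0,0,0]

```text
clock: 4.73
eef_pos: [475.2, -231.3, 199.6]
tcp_rot: [-3.141, 0.004, -0.285]
contact_force: [-0.1, 0.3, 0.8]
opening: 0.004
```

```bash
python3 go.py -18 -78 95
python3 - <<'E'
from rig import r
import cv2
fs=r.grab_frame("side");ft=r.grab_frame("top")
s=fs["image"][120:260,260:440];cv2.imwrite("pics/s2.png",cv2.resize(s,None,fx=4,fy=4,interpolation=cv2.INTER_CUBIC))
E
```

```text
t 4.7333 tcp [ 475.2 -231.3  199.6] rot [-3.141  0.004 -0.285] unit -20.3 -73.7 F [-0.1  0.3  0.8] Fu_y 0.2 open 0.004 q [-0.46  0.24  1.87  0.    1.04 -0.17]
goal [ 476.2 -236.1   95. ] tool shift mm [  2.7   4.4 104.6]
```

View pics/s2.png

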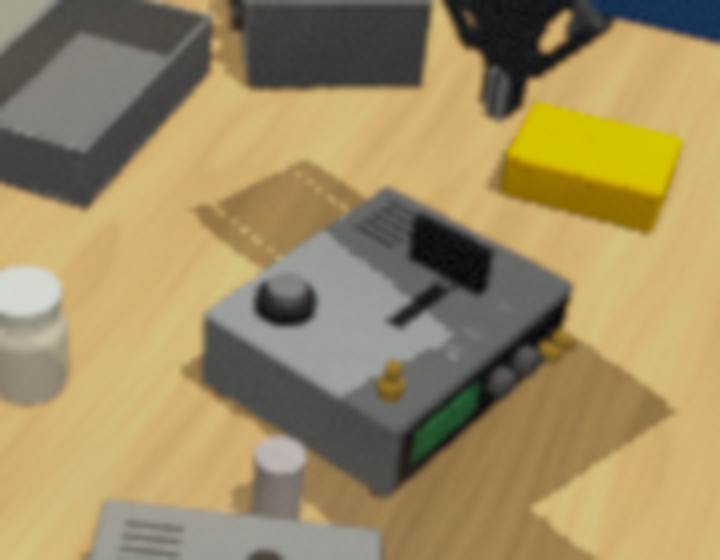

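The side view is clear: the fingertips are at about (497,112) in the crop, above and behind the plate at (450,250), and the adapter, cell and cap are undisturbed. Next I descend to z≈95 behind the plate.

Call:
arm_command:
  targets:
    - [0.002,0.004,0.01,0,0,0]
    - [0,0,0.02,0,0,0]
    - [0,0,0.02,0,0,0]
    - [0,0,0.015,0,0,0]
    - [0,0,0.015,0,0,0]
    - [0,0,0.01,0,0,0]
    - [0,0,0.01,0,0,0]
    - [0,0,0.005,0,0,0]
    - [0,0,0,0,0,0]
    - [0,0,0,0,0,0]

```text
clock: 5.67
eef_pos: [477.6, -236.6, 96.5]
tcp_rot: [3.142, -0.0, -0.284]
contact_force: [0.1, 0.8, -0.8]
opening: 0.002
```

```bash
python3 go.py -18 -48 95
python3 - <<'E'
from rig import r
import cv2
fs=r.grab_frame("side")
s=fs["image"][120:260,260:440];cv2.imwrite("pics/s3.png",cv2.resize(s,None,fx=4,fy=4,interpolation=cv2.INTER_CUBIC))
E
```

```text
t 5.6667 tcp [ 477.6 -236.6   96.5] rot [ 3.142 -0.    -0.284] unit -16.6 -78.1 F [ 0.1  0.8 -0.8] Fu_y 0.8 open 0.002 q [-0.46  0.38  1.94  0.    0.82 -0.18]
goal [ 484.7 -207.3   95. ] tool shift mm [ -1.4 -30.1   1.5]
```

View pics/s3.png

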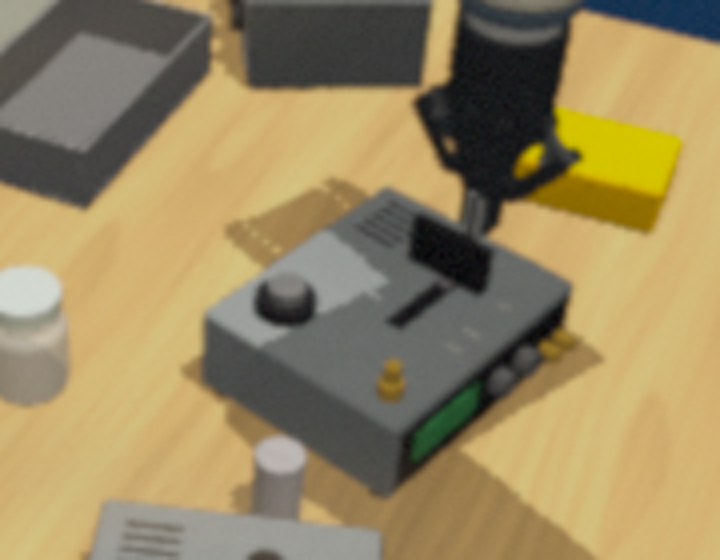

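The fingers stand behind the plate's -y face, in line with the slot. I'll push in stages while reading the force.

Call:
arm_command:
  targets:
    - [0,-0.004,0,0,0,0]
    - [0,-0.004,0,0,0,0]
    - [0,-0.004,0,0,0,0]
    - [0,-0.004,0,0,0,0]
    - [0,-0.004,0,0,0,0]
    - [0,-0.004,0,0,0,0]
    - [0,-0.004,0,0,0,0]
    - [0,-0.004,0,0,0,0]
    - [0,-0.004,0,0,0,0]
    - [0,0,0,0,0,0]

```text
clock: 6.55
eef_pos: [487.7, -201.4, 96.3]
tcp_rot: [-3.141, -0.0, -0.284]
contact_force: [0.1, 0.6, -0.2]
opening: -0.002
```

```bash
python3 go.py -18 -20 95
```

```text
t 6.55 tcp [ 487.7 -201.4   96.3] rot [-3.141 -0.    -0.284] unit -16.8 -41.5 F [ 0.1  0.6 -0.2] Fu_y 0.6 open -0.002 q [-0.39  0.38  1.95  0.    0.81 -0.11]
goal [ 492.6 -180.4   95. ] tool shift mm [ -1.2 -21.5   1.3]
```

Call:
arm_command:
  targets:
    - [0,-0.004,0,0,0,0]
    - [0,-0.004,0,0,0,0]
    - [0,-0.004,0,0,0,0]
    - [0,-0.004,0,0,0,0]
    - [0,-0.004,0,0,0,0]
    - [0,0,0,0,0,0]

```text
clock: 7.05
eef_pos: [493.3, -182.1, 96.3]
tcp_rot: [-3.141, -0.0, -0.284]
contact_force: [-0.1, 0.7, 0.0]
opening: 0.004
```

```bash
python3 go.py -18 0 95;python3 - <<'E'
from rig import r
import cv2
fs=r.grab_frame("side")
s=fs["image"][120:260,260:440];cv2.imwrite("pics/s4.png",cv2.resize(s,None,fx=4,fy=4,interpolation=cv2.INTER_CUBIC))
E
```

```text
t 7.05 tcp [ 493.3 -182.1   96.3] rot [-3.141 -0.    -0.284] unit -16.8 -21.4 F [-0.1  0.7  0. ] Fu_y 0.7 open 0.004 q [-0.36  0.38  1.96  0.    0.81 -0.07]
goal [ 498.2 -161.2   95. ] tool shift mm [ -1.1 -21.4   1.3]
```

View pics/s4.png

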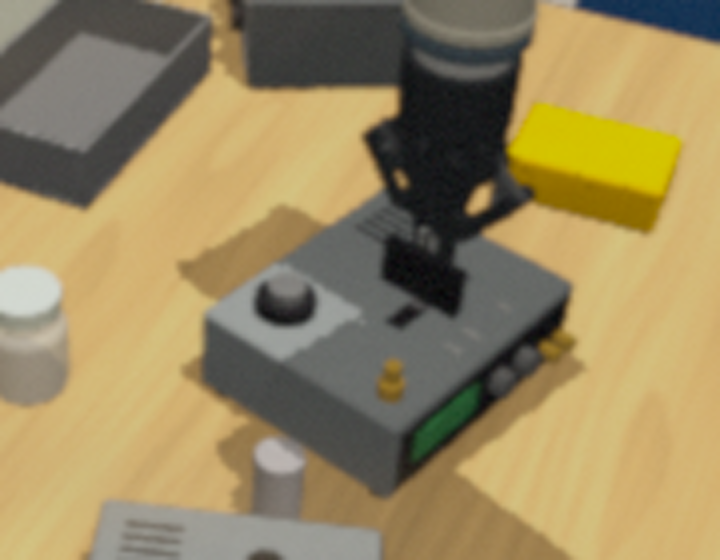

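The plate has moved: its centre is now at about (425,272) and the slot left over is short. The lever is around 0.04, near or in the detent. I'll carry on slowly to the stop.

Call:
arm_command:
  targets:
    - [0,-0.003,0,0,0,0]
    - [0,-0.003,0,0,0,0]
    - [0,-0.003,0,0,0,0]
    - [0,-0.002,0,0,0,0]
    - [0,0,0,0,0,0]

```text
clock: 7.52
eef_pos: [495.8, -173.0, 96.3]
tcp_rot: [3.14, 0.0, -0.284]
contact_force: [-1.2, -4.2, 0.4]
opening: 0.005
```

```bash
python3 go.py -18 0 95
```

```text
t 7.5167 tcp [ 495.8 -173.    96.3] rot [ 3.14   0.    -0.284] unit -17.0 -12.0 F [-1.2 -4.2  0.4] Fu_y -4.4 open 0.005 q [-0.34  0.37  1.96 -0.    0.81 -0.05]
goal [ 498.2 -161.2   95. ] tool shift mm [ -1.  -12.    1.3]
```

Call:
arm_command:
  targets:
    - [0,-0.002,0,0,0,0]
    - [0,-0.002,0,0,0,0]
    - [0,-0.002,0,0,0,0]
    - [0,-0.002,0,0,0,0]
    - [0,0,0,0,0,0]

```text
clock: 7.93
eef_pos: [498.5, -164.2, 96.2]
tcp_rot: [-3.141, 0.0, -0.284]
contact_force: [0.3, -0.7, 0.6]
opening: -0.001
```

```bash
python3 go.py -18 0 95
```

```text
t 7.9333 tcp [ 498.5 -164.2   96.2] rot [-3.141  0.    -0.284] unit -16.9 -2.8 F [ 0.3 -0.7  0.6] Fu_y -0.5 open -0.001 q [-0.32  0.37  1.96  0.    0.81 -0.04]
goal [ 498.2 -161.2   95. ] tool shift mm [-1.1 -2.8  1.2]
```

Call:
arm_command:
  targets:
    - [0,-0.002,0,0,0,0]
    - [0,-0.002,0,0,0,0]
    - [0,-0.001,0,0,0,0]
    - [0,0,0,0,0,0]
    - [0,0,0,0,0,0]

```text
clock: 8.35
eef_pos: [498.8, -163.2, 96.4]
tcp_rot: [3.136, -0.0, -0.282]
contact_force: [-6.7, -25.1, -0.2]
opening: -0.002
```

```bash
python3 go.py -18 0 95;python3 - <<'E'
from rig import r
import cv2
fs=r.grab_frame("side")
s=fs["image"][120:260,260:440];cv2.imwrite("pics/s5.png",cv2.resize(s,None,fx=4,fy=4,interpolation=cv2.INTER_CUBIC))
E
```

```text
t 8.35 tcp [ 498.8 -163.2   96.4] rot [ 3.136 -0.    -0.282] unit -16.9 -1.7 F [ -6.7 -25.1  -0.2] Fu_y -26.0 open -0.002 q [-0.32  0.37  1.96 -0.01  0.81 -0.03]
goal [ 498.2 -161.2   95. ] tool shift mm [-1.1 -1.7  1.3]
```

View pics/s5.png

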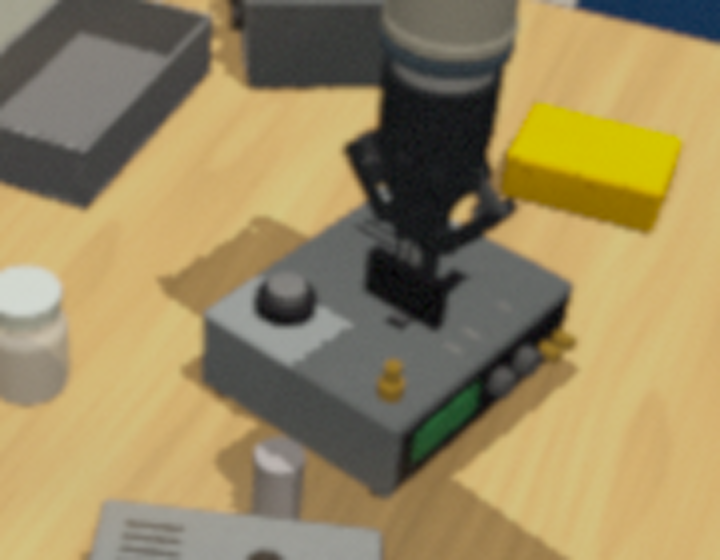

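The tool ran into a hard stop: 26 N, fingertips at unit y=-1.7 where -1 was expected at the far stop. That puts the lever at about 0.059. Now back off and rise.

Call:
arm_command:
  targets:
    - [0,0.005,0,0,0,0]
    - [0,0.008,0,0,0,0]
    - [0,0.008,0,0,0,0]
    - [0,0,-0.015,0,0,0]
    - [0,0,-0.02,0,0,0]
    - [0,0,-0.02,0,0,0]
    - [0,0,-0.02,0,0,0]
    - [0,0,0,0,0,0]
    - [0,0,0,0,0,0]

```text
clock: 9.15
eef_pos: [494.5, -180.2, 172.1]
tcp_rot: [-3.141, -0.002, -0.284]
contact_force: [-0.1, 0.8, -0.8]
opening: 0.002
```

```bash
python3 go.py 45 62 170
```

```text
t 9.15 tcp [ 494.5 -180.2  172.1] rot [-3.141e+00 -2.000e-03 -2.840e-01] unit -16.3 -19.3 F [-0.1  0.8 -0.8] Fu_y 0.8 open 0.002 q [-0.35  0.27  1.9   0.    0.97 -0.07]
goal [ 576.2 -119.5  170. ] tool shift mm [ 61.4 -81.2   2.3]
```

Call:
arm_command:
  targets:
    - [0.015,-0.02,0,0,0,0]
    - [0.016,-0.021,0,0,0,0]
    - [0.015,-0.02,0,0,0,0]
    - [0.015,-0.02,0,0,0,0]
    - [0,0,0.015,0,0,0]
    - [0,0,0.015,0,0,0]
    - [0,0,0.01,0,0,0]
    - [0,0,0.01,0,0,0]
    - [0,0,0,0,0,0]
    - [0,0,0,0,0,0]

```text
clock: 9.98
eef_pos: [574.5, -119.4, 120.5]
tcp_rot: [3.141, 0.002, -0.284]
contact_force: [0.9, 0.5, 0.0]
opening: -0.001
```

```bash
python3 go.py 45 62 100;python3 - <<'E'
from rig import r
import cv2
fs=r.grab_frame("side")
s=fs["image"][120:260,260:440];cv2.imwrite("pics/s6.png",cv2.resize(s,None,fx=4,fy=4,interpolation=cv2.INTER_CUBIC))
E
```

```text
t 9.9833 tcp [ 574.5 -119.4  120.5] rot [ 3.141e+00  2.000e-03 -2.840e-01] unit 43.3 61.6 F [0.9 0.5 0. ] Fu_y 0.7 open -0.001 q [-0.21  0.42  1.81  0.    0.91  0.08]
goal [ 576.2 -119.5  100. ] tool shift mm [ 1.7 -0.4 20.5]
```

View pics/s6.png

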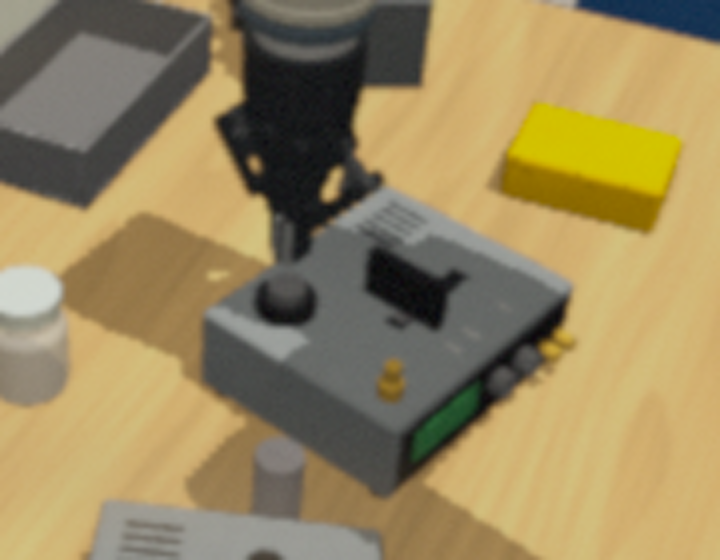

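The plate has stayed at the far stop (405,287) and the tip sits just over the button at (287,280). I'll press in small steps, watching the force.

Call:
arm_command:
  targets:
    - [0.0015,0,0.005,0,0,0]
    - [0,0,0.005,0,0,0]
    - [0,0,0.004,0,0,0]
    - [0,0,0.003,0,0,0]
    - [0,0,0.003,0,0,0]
    - [0,0,0,0,0,0]

```text
clock: 10.53
eef_pos: [576.2, -119.6, 100.6]
tcp_rot: [3.142, 0.001, -0.284]
contact_force: [-0.2, -0.5, 0.2]
opening: 0.002
```

Call:
arm_command:
  targets:
    - [0,0,0.002,0,0,0]
    - [0,0,0.002,0,0,0]
    - [0,0,0,0,0,0]

```text
clock: 10.78
eef_pos: [576.7, -119.7, 97.1]
tcp_rot: [-3.142, -0.0, -0.284]
contact_force: [-0.6, -0.0, 0.6]
opening: -0.003
```

Call:
arm_command:
  targets:
    - [0,0,0.002,0,0,0]
    - [0,0,0.002,0,0,0]
    - [0,0,0,0,0,0]

```text
clock: 11.03
eef_pos: [576.8, -119.7, 93.2]
tcp_rot: [-3.142, -0.0, -0.284]
contact_force: [-0.5, -0.1, 3.1]
opening: 0.001
```

Call:
arm_command:
  targets:
    - [0,0,0.002,0,0,0]
    - [0,0,0.001,0,0,0]
    - [0,0,0,0,0,0]

```text
clock: 11.28
eef_pos: [576.8, -119.7, 91.0]
tcp_rot: [-3.142, -0.0, -0.284]
contact_force: [-3.2, 0.6, 9.0]
opening: 0.001
```

Call:
arm_command:
  targets:
    - [0,0,0.002,0,0,0]
    - [0,0,0.001,0,0,0]
    - [0,0,0,0,0,0]

```text
clock: 11.53
eef_pos: [577.0, -119.8, 90.5]
tcp_rot: [-3.141, -0.001, -0.284]
contact_force: [-11.1, 3.1, 36.1]
opening: -0.002
```

```bash
python3 go.py 45 62 100;python3 - <<'E'
from rig import r
import cv2
fs=r.grab_frame("side")
s=fs["image"][160:220,300:380];cv2.imwrite("pics/s7.png",cv2.resize(s,None,fx=8,fy=8,interpolation=cv2.INTER_CUBIC))
E
```

```text
t 11.5333 tcp [ 577.  -119.8   90.5] rot [-3.141e+00 -1.000e-03 -2.840e-01] unit 45.9 62.0 F [-11.1   3.1  36.1] Fu_y -0.2 open -0.002 q [-0.21  0.46  1.82  0.    0.85  0.08]
goal [ 576.2 -119.5  100. ] tool shift mm [-0.9  0.  -9.5]
```

View pics/s7.png

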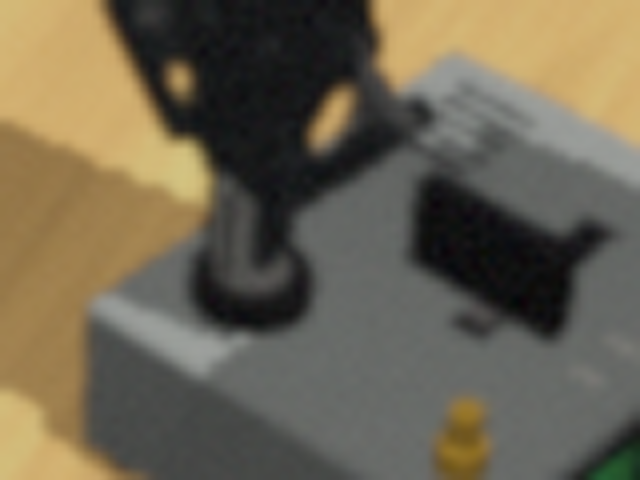

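It bottomed at z≈90.5–91 with 36 N. The 3.1 N at 93.2 and 5 N-plus near 91 fit a 6 mm sprung stroke from about 97 mm. Now release and move clear.

Call:
arm_command:
  targets:
    - [0,0,-0.004,0,0,0]
    - [0,0,-0.006,0,0,0]
    - [0,0,-0.015,0,0,0]
    - [0,0,-0.02,0,0,0]
    - [0,0,-0.03,0,0,0]
    - [0,0,-0.03,0,0,0]
    - [-0.02,0.03,-0.02,0,0,0]
    - [-0.02,0.03,-0.01,0,0,0]
    - [-0.02,0.03,0,0,0,0]
    - [-0.02,0.03,0,0,0,0]
    - [-0.02,0.03,0,0,0,0]
    - [0,0,0,0,0,0]
    - [0,0,0,0,0,0]

```text
clock: 12.67
eef_pos: [437.3, -236.6, 222.3]
tcp_rot: [-3.142, 0.0, -0.287]
contact_force: [-0.3, 0.7, -0.2]
opening: -0.003
```

Run:
```python
from rig import r
import cv2,numpy as np
s=r.sense();print(s["clock"],s["contact_force"].round(1),s["eef_pos"].round(1))
fs=r.grab_frame("side");ft=r.grab_frame("top")
a=fs["image"][120:260,260:440];cv2.imwrite("pics/s8.png",cv2.resize(a,None,fx=4,fy=4,interpolation=cv2.INTER_CUBIC))
cv2.imwrite("pics/t8.png",cv2.convertScaleAbs(ft["image"],alpha=1.6))
cv2.imwrite("pics/sf8.png",fs["image"])
z=lambda i:cv2.resize(i[190:225,320:350],None,fx=10,fy=10,interpolation=cv2.INTER_CUBIC)
```

```text
12.6667 [-0.3  0.7 -0.2] [ 437.3 -236.6  222.3]
```

View pics/s8.png

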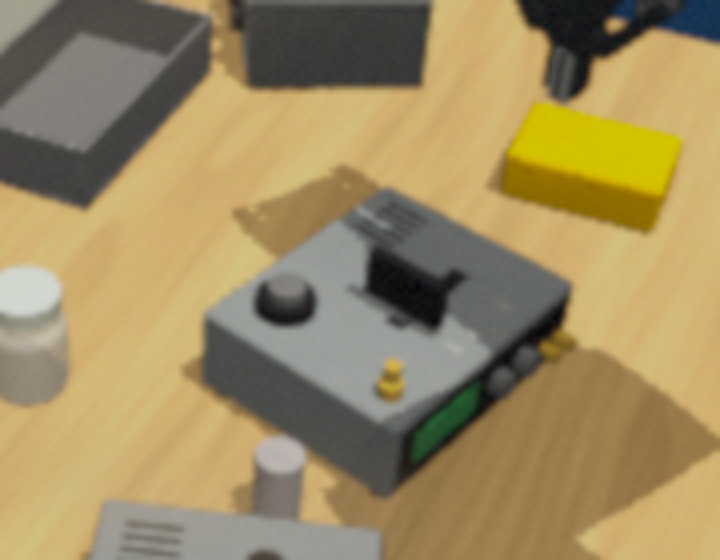

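View pics/t8.png

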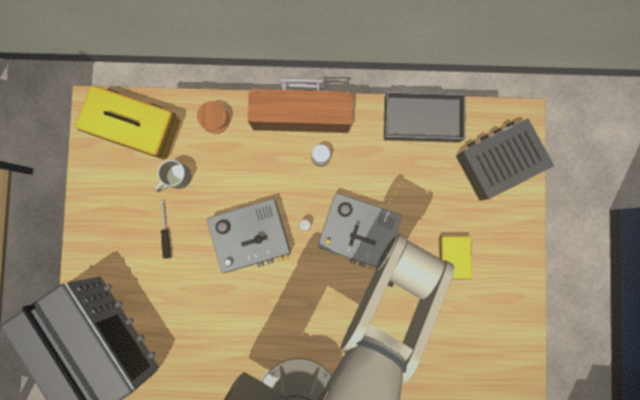

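The side view shows the button back up at (287,290), looking as it did before the press, and the plate at the far end of the slot (408,285). Everything loose is in the same place in the top view. Last numeric check: plate travel and any image change at the loose things.

Run:
```python
from rig import r
from h import *
f=r.grab_frame("side");t=np.array([515.5,-166.3]);yaw=-.286
c,s=np.cos(yaw),np.sin(yaw);Rm=np.array([[c,-s],[s,c]])
def thr(fn):
    im=cv2.imread(fn);g=im.max(2);return g
for fn in("pics/side0.png","pics/sf8.png"):
    g=thr(fn);m=np.zeros_like(g);m[170:203,348:388]=(g[170:203,348:388]<45)
    n,l,st,ce=cv2.connectedComponentsWithStats(cv2.morphologyEx(m,cv2.MORPH_OPEN,np.ones((4,4),np.uint8)))
    k=1+st[1:,4].argmax();uv=ce[k];p=ray(f,uv,103)[0];print(fn,st[k],uv.round(1),"unit",((p[:2]-t)@Rm).round(1))
a,b=cv2.imread("pics/side0.png"),cv2.imread("pics/sf8.png")
for n,(x,y,w,h) in dict(button=(321,183,20,20),adapter=(350,204,16,20),cell=(320,226,20,22),jar=(252,183,28,40),ballunit=(268,244,60,90),mug=(155,310,60,70),driver=(200,380,60,20),case=(382,143,52,35)).items():
    print(n,cv2.phaseCorrelate(*[np.float32(cv2.cvtColor(i[y:y+h,x:x+w],6)) for i in(a,b)]))
print(r.sense()["contact_force"].round(1),r.sense()["clock"])
```

```text
pics/side0.png [364 177  19  16 199] [373.  184.5] unit [-25.8 -36.2]
pics/sf8.png [353 185  20  17 214] [362.4 192.8] unit [-25.9  13. ]
button ((-0.06548488220827764, -0.34187071315754736), 1.070213302373886)
adapter ((-0.2525224448201566, -0.03641634882261613), 0.7485575416358188)
cell ((-0.10914212324543726, -0.008540098724660439), 1.0247998103499412)
jar ((-0.040340668055476314, 0.035926352252712235), 1.002473766207695)
ballunit ((0.11504326744607951, 0.08316851106862089), 0.8274331209394666)
mug ((-0.03240343959629399, -0.013578621945008251), 0.9954751440772304)
driver ((-0.15753795579540864, -0.20011823525606687), 0.7273113715648651)
case ((0.03183367289372541, 0.09965527781770689), 0.7809319030110238)
[0.3 0.4 0.6] 12.8167
```

```bash
python3 -c "
from rig import r
print(r.sign_off())"
```

```text
the job is handed in; nothing more can be done
None
```

The plate lever is at its far stop and the button on the same unit has been pressed fully down and let go. I handed the job in with the robot's clock at about 12.8 s; no verdict was reported.

- **Lever:** With the fingers shut, I pushed one face of the plate through the detent until it hit a hard stop at about 26 N. The fingertips were at unit y = -1.7 mm where I expected -1. Afterwards the side view put the plate at y ≈ 13 mm, so the lever value is about 0.058 to 0.059, up from about 0.009. Those readings are good to a few mm.
- **Button:** Pressing began to meet spring force around 97 mm and bottomed at z ≈ 90.5 mm with 36 N. After release it moved less than 0.4 px from its starting image, so it is up again.
- **Everything else:** The adapter, cell, jar, mug, driver, case and ball-lever unit all moved 0.3 px or less in the side view. I checked the cap only by eye. The tool was clear of everything, with about 0 N on it.

**What went wrong or disagreed:**
- **Accidental contact:** Shutting the fingers at the start made them swing forward onto the tall instrument under the gripper, with about 44 N of upward force. I lifted straight off, and the instrument looks unmoved. The judging fails the run if the arm or the gripper's body presses with over 40 N. I believe it was the fingertips that touched, but the force reading cannot tell them apart.
- **First measurement:** My first estimate of the unit's position was 4 to 5 mm off because of its front knobs. I redid it from the top-face corners in both views.

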